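# Put three parts back in their own trays by way of the spare mat

## Task

The three parts on the bench are each lying in another part's tray. Move them round so that the dark finned heatsink lies flat in the middle of the square tray, the round tin stands in the round dish and the beige carton lies lengthwise in the oblong tray; a tray takes only one part, so set one part down on the empty rubber mat and let go of it while you move the others. Leave the side cutters, the roll of tape and the pen alone.

Things in the scene. Friction and masses are not known exactly. Their poses are not given: they have to be found in the camera images.
- heatsink: Dark grey finned heatsink, 40 (x) x 38 (y) x 22 (z) mm, loose, about 50 g. At the start it lies flat in the round dish. Origin at the centre of its underside, z up. The fins run along x; grip it across y, on the two outermost fins (38 mm).
- tin: Open round dark grey tin with brass shavings in it, 54 mm diameter, 36 mm high, loose, about 120 g. At the start it stands in the oblong tray. Origin at the centre of its underside, z up. Grip it across its outside (54 mm), any direction.
- carton: Small closed beige carton, 40 (x) x 62 (y) x 26 (z) mm, loose, about 60 g. At the start it lies in the square tray. Origin at the centre of its underside, z up, y along its length. Grip it across x (40 mm).
- square_tray: Square low white plastic tray, fixed to the bench. Inside 66 x 66 mm, walls 4 mm thick and 8 mm high above the bench, floor 3 mm above the bench. Origin on the bench under its centre, x and y along its sides. Home of the heatsink (either way round).
- long_tray: Oblong low white plastic tray, fixed to the bench. Inside 58 (x) x 80 (y) mm, walls 4 mm thick and 8 mm high above the bench, floor 3 mm above the bench. Origin on the bench under its centre, y along its length. Home of the carton, whose length goes along the tray's (either way round).
- round_dish: Round low white plastic dish, fixed to the bench. Inside diameter 76 mm, wall 4 mm thick and 8 mm high above the bench, floor 3 mm above the bench. Origin on the bench under its centre. Home of the tin.
- mat: Flat black rubber mat, 100 x 100 x 3 mm, fixed to the bench, empty at the start: the free spot for the part set aside. Origin on the bench under its centre, x and y along its sides.
- cutters: Side cutters with orange handles lying on the bench, 50 (x) x 131 (y) x 14 mm, a bystander. Origin in the middle of their length, on the bench.
- tape: Roll of black tape lying flat, 62 mm diameter, 19 mm high, a bystander. Origin at the centre of its underside.
- pen: White pen with a black cap lying on the bench, 135 mm long (y), 17 mm thick, a bystander. Origin in the middle of its length, on the bench.
Things that resemble listed ones, but are neither listed nor needed, are in the scene too. What is shaped like the square_tray but red is not meant.

How it is judged (in metres and radians):
On the way:
1. one of the three parts has been set down on the rubber mat and let go (((horizontal distance between heatsink and mat below 0.04 m and z of heatsink in the frame of mat below 0.006 m and angle between heatsink's own z axis and vertical below 0.12 rad and linear speed of heatsink below 0.02 m/s and contact force between the fingers and heatsink below 0.05 N) or (horizontal distance between tin and mat below 0.04 m and z of tin in the frame of mat below 0.006 m and angle between tin's own z axis and vertical below 0.12 rad and linear speed of tin below 0.02 m/s and contact force between the fingers and tin below 0.05 N) or (horizontal distance between carton and mat below 0.04 m and z of carton in the frame of mat below 0.006 m and angle between carton's own z axis and vertical below 0.12 rad and linear speed of carton below 0.02 m/s and contact force between the fingers and carton below 0.05 N))), for 0.2 s.
At the end, for the whole second after the job is handed in: The heatsink lies flat in the square tray, the tin stands in the round dish and the carton lies flat in the oblong tray with its length along the tray's (within 20 degrees), each on the tray's floor, within 15 mm of the tray's centre, let go and at rest (horizontal distance between heatsink and square_tray below 0.015 m and z of heatsink in the frame of square_tray below 0.006 m and angle between each of heatsink, tin, carton's own z axis and vertical below 0.12 rad and linear speed of each of heatsink, tin, carton below 0.02 m/s and contact force between the fingers and heatsink below 0.05 N and horizontal distance between tin and round_dish below 0.015 m and z of tin in the frame of round_dish below 0.006 m and contact force between the fingers and tin below 0.05 N and horizontal distance between carton and long_tray below 0.015 m and z of carton in the frame of long_tray below 0.006 m and contact force between the fingers and carton below 0.05 N and angle between the y axis of carton and the y axis of long_tray, either way round below 0.35 rad); the robot touches nothing.
It fails at once if the side cutters was moved (over 20 mm) (distance of cutters from where it was at the start of the episode above 0.02 m).
It fails at once if the roll of tape was moved (over 20 mm) (distance of tape from where it was at the start of the episode above 0.02 m).
It fails at once if the pen was moved (over 20 mm) (distance of pen from where it was at the start of the episode above 0.02 m).
It also fails if it takes over 102 s, if anything falls off the work surface, if the arm or the gripper's body presses on something with over 40 N, if the wrist force passes 120 N, or if a joint passes its speed limit or range.

## Robot

A 6-joint arm with a two-finger parallel gripper is mounted at the origin on a cart in front of the work surface, level with it; the furniture and walls round the work are solid. World frame = base frame: x ahead of the robot, y to its left, z up, the work surface at z = 0. Lengths are in mm, angles in rad, forces in N, time in s.
With the tool pointing down it reaches from about 400 to 925 mm from the base axis. Payload 12.5 kg.
Tool frame: the origin (TCP) lies midway between the tips of the shut fingers; the grasp point (between the pads) lies 19 mm behind it; z points along the fingers, y is the line along which they close (so a half turn about z gives the same grasp; the last joint's range is limited). The gripper opens to 95 mm and grips with 3 to 60 N. Pads are 20 mm wide; open, the fingers measure 119 mm over their backs; the gripper's body (75 mm by 180 mm) begins 59 mm behind the grasp point.
Start: joints at [-1.273, 0.491, 1.559, -0, 1.092, -0.106], TCP at [245.597, -574.746, 177.361] pointing down, gripper open.
Joint ranges: [-3.1, 3.1], [-0.84, 2.19], [0.05, 2.79], [-1.13, 4.28], [0.06, 2.93], [-2.69, 2.69]. Speed limits (rad/s): [2.22, 2.22, 2.79, 3.14, 3.14, 3.14].

## Interface

Orientations are given as [roll, pitch, yaw] about the fixed x, y, z axes, in that order (R = Rz(yaw) Ry(pitch) Rx(roll)).
In Python, from cell import * gives the robot as it stands.
- The arm moves only by the tool servo_tool, never from a script. Its argument "moves" is one flat list of numbers, 5 for each row, row after row: the shift along the world's x, y, z as a fraction of full scale, then the turn about the world's z as a fraction of full scale, then the opening, from 0 (shut) to 1 (fully open). A call has 1 to 12 rows; each row is the pose to reach, as a shift and turn from the pose commanded when the call began, turning the shorter way round; what a row does not reach only later rows make up. Full scale, the value 1, is 400 mm for a shift and 180 degrees for a turn. A row lasts 1/12 s, in which the tool goes at most 41.7 mm and 7.16 degrees, less where a joint would pass 70% of its speed; a pose out of reach is approached as far as the arm can. A call with a number of a shift or a turn outside -1 to 1 is refused whole. A call with a gripper value outside its range is refused whole. The fingers move at their own pace and stop on an object; the grip force is fixed at half the most. Time passes only in rows, so rows that repeat a pose let the fingers close. It gives the time, the measured TCP pose, the force, the opening and the grip force at its end, in the units of the state.
- state(): the state, without advancing time (a new reading comes with each control period).
- read_camera(name): name is "scene" or "top" or "wrist"; returns (picture, depth): 384x512x3 uint8, blue, green, red; 384x512 float32, mm along the optical axis (not along the pixel's ray), 0 where there is no reading.
- get_calibration(name): a dict with "K" (3x3 intrinsics, pixels), "k1" (the pictures are not rectified: a ray, as slopes to the right and down, at radius r is drawn at 1 + k1 r^2 times it, then the intrinsics apply), "R" (3x3) and "t" (3): a world point X has camera coordinates R X + t. Camera axes: x right, y down, z forward; pixel columns grow to the right and rows downward; lengths in mm; the calibration is good to about 2 mm. A picture is of the moment at which its call begins: read the wrist's pose just before it. get_calibration takes no time and is no camera call; for the wrist camera it gives the pose at the moment of the call.
- job_done(): hands the job in; it is judged then, once.
The state is a dict: "t": time; "joints": joint angles; "qvel": joint speeds; "tau": joint torques, N m; "eef_pos": TCP position; "tcp_rot": TCP orientation; "ft_force": force on the tool from outside, world axes, zero at the start; "moment": the same for the moment, N m; "opening": opening from 0.0 (shut) to 1.0 (fully open); "grip_force": force on a finger pad.
Only numpy, scipy, OpenCV 4.12 (cv2) and the standard library are available. Lean on these libraries where they do the work, as an engineer would, in place of code of your own. Each camera call takes 0.05 s, during which the arm holds its last target. There are 200 camera calls.

## Working session

There is one attempt and no reset: what is moved stays moved. The work goes in short steps, Python scripts to look and compute and a tool call to move; the robot and the scene stay as the last step left them, time stands still between calls to the robot, and variables do not carry over. Pictures are saved under pics/ and viewed, at most 14 in all, crops included, and the job is handed in when it is done.

Besides the shell and the picture viewer there is one more tool, called after "Emit:" by a JSON object that holds its "op" and its "data", one argument or row to a line. servo_tool: Moves the arm, as the interface text tells. Its arguments: {"type":"object","properties":{"moves":{"type":"array"}},"required":["moves"]}

```bash
mkdir -p pics; ls
python3 - <<'E'
from cell import *
import cv2
for n in("top","scene"):
    p,d=read_camera(n); cv2.imwrite(f"pics/{n}0.png",p)
    import numpy as np; np.save(f"{n}0.npy",d)
    c=get_calibration(n); print(n,c)
s=state();print(s['t'],s['eef_pos'],s['tcp_rot'],s['opening'])
E
```

```text
pics
top {'K': array([[425.20916786,   0.        , 249.44761157],
       [  0.        , 425.20916786, 185.09209477],
       [  0.        ,   0.        ,   1.        ]]), 'k1': 0.04211253255595469, 'R': array([[-0.00473295, -0.9999734 , -0.00554912],
       [-0.98101753,  0.00571887, -0.19383471],
       [ 0.19386129,  0.00452638, -0.98101851]]), 't': array([ -66.03525128,  603.10252886, 1234.80681882])}
scene {'K': array([[378.48610782,   0.        , 261.22420616],
       [  0.        , 378.48610782, 190.20567027],
       [  0.        ,   0.        ,   1.        ]]), 'k1': 0.006635207011678872, 'R': array([[ 0.61610772, -0.78760567,  0.00941179],
       [-0.59585458, -0.47385789, -0.64839496],
       [ 0.5151394 ,  0.39387309, -0.76124595]]), 't': array([-408.68800871,  374.68602714, 1269.06932003])}
0.1 [ 245.49991131 -574.50360567  176.817804  ] [-3.14062974e+00 -6.70914338e-05  4.03792328e-01] 0.9989207745132826
```

View pics/top0.png

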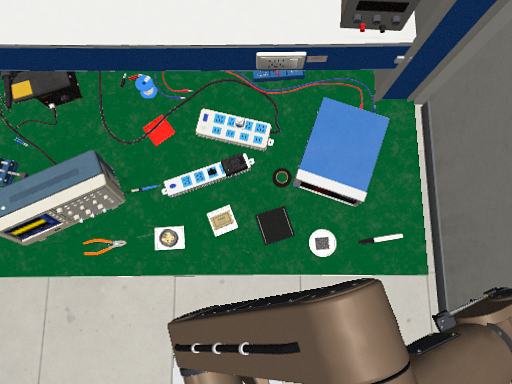

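View pics/scene0.png

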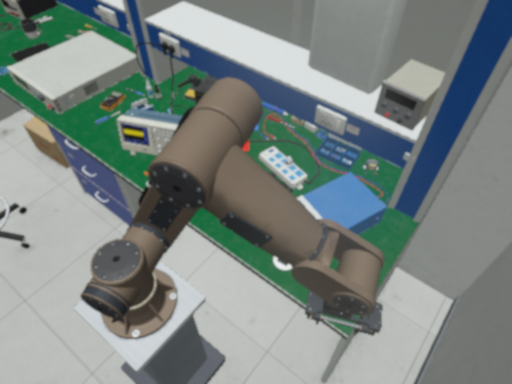

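The top view shows the oblong tray with the tin at (169,238), the square tray with the carton at (222,220), the mat at (274,225) and the dish with the heatsink at (322,243). The cutters are at (103,245), the pen at (380,239) and the tape at (282,177). Next I measure these from the top view.

```bash
cat > h.py <<'E'
from cell import *
import cv2, numpy as np
def ray(c,uv):
    """world ray directions for pixels, and camera centre"""
    uv=np.asarray(uv,float).reshape(-1,2)
    K=c['K'];q=np.c_[(uv[:,0]-K[0,2])/K[0,0],(uv[:,1]-K[1,2])/K[1,1]]
    p=q.copy()
    for _ in range(8): p=q/(1+c['k1']*(p**2).sum(1,keepdims=True))
    return np.c_[p,np.ones(len(p))]@c['R'], -c['R'].T@c['t']
def onplane(c,uv,z):
    d,o=ray(c,uv); return o+d*((z-o[2])/d[:,2])[:,None]
def blobs(mask,amin=60):
    n,l,s,_=cv2.connectedComponentsWithStats(mask.astype(np.uint8))
    return [(l==i) for i in range(1,n) if s[i,4]>=amin]
def rect(c,m,z):
    """hull of a mask cast onto plane z: centre, size, angle(deg) of min rect"""
    cs,_=cv2.findContours(m.astype(np.uint8),cv2.RETR_EXTERNAL,cv2.CHAIN_APPROX_NONE)
    P=onplane(c,np.vstack(cs)[:,0],z)[:,:2].astype(np.float32)
    r=cv2.minAreaRect(P); return np.round(r[0],1),np.round(r[1],1),round(r[2],1)
E
python3 - <<'E'
from h import *
p=cv2.imread('pics/top0.png');c=get_calibration('top')
h=cv2.cvtColor(p,cv2.COLOR_BGR2HSV)
bench=(h[...,0]>45)&(h[...,0]<85)&(h[...,1]>120)&(h[...,2]>40)
roi=np.zeros(bench.shape,bool);roi[165:268,80:415]=1
for m in blobs(~bench&roi):
    ys,xs=np.where(m);print(int(xs.mean()),int(ys.mean()),m.sum(),*rect(c,m,5), np.median(np.load('top0.npy')[m]))
cv2.imwrite('pics/top0c.png',cv2.resize(p[195:270,75:415],None,fx=2.35,fy=2.35,interpolation=cv2.INTER_CUBIC))
print(onplane(c,[[274,225]],3))
E
```

```text
100 190 2047 [599.2 343.8] [183.1 241.4] 4.1 1222.9542
201 178 1437 [642.3  71.7] [ 64.7 294.5] 17.1 1321.4341
335 181 2483 [ 611.2 -336.2] [258.4 132. ] 89.6 1246.1344
281 177 217 [ 638.5 -170.7] [56.9 61.2] 62.8 1340.5759
221 220 657 [502.4  18.1] [80.  79.5] 21.8 1320.0355
274 225 1005 [ 486.2 -146. ] [99.5 98.6] 17.1 1326.2712
168 237 722 [449.7 180.5] [72.3 93.5] 3.1 1315.1641
322 242 639 [ 432.1 -293.2] [83.7 82.5] 89.8 1312.3181
381 238 235 [ 444.  -471.9] [ 16.9 137. ] 9.3 1305.446
103 245 324 [423.8 378. ] [131.6  51.6] 89.5 1311.55
[[ 486.58464062 -144.85874301    3.        ]]
```

View pics/top0c.png

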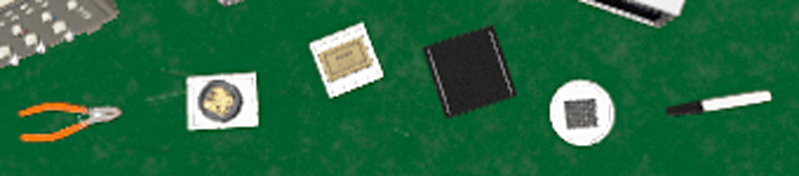

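The crop shows, left to right, the cutters, long tray with tin, square tray with carton, mat, dish with heatsink and pen. The measured sizes match the given ones. Next I go over the dish with the wrist camera.

Emit:
{"op": "servo_tool", "data": {
  "moves": [0.11,0.175,0,0,1,0.22,0.35,0.05,0,1,0.33,0.52,0.1,0,1,0.465,0.705,0.1,0,1,0.465,0.705,0.1,0,1,0.465,0.705,0.1,0,1,0.465,0.705,0.1,0,1,0.465,0.705,0.1,0,1,0.465,0.705,0.1,0,1,0.465,0.705,0.1,0,1,0.465,0.705,0.1,0,1,0.465,0.705,0.1,0,1]
}}

```text
t: 1.1
eef_pos: [431.0, -293.7, 217.0]
tcp_rot: [-3.141, 0.0, 0.403]
ft_force: [0.4, -1.4, -0.3]
opening: 1.002
grip_force: 0.0
```

Run:
```python
from h import *
c=get_calibration('wrist');p,d=read_camera('wrist');cv2.imwrite('pics/w1.png',p);np.save('w1.npy',d)
import pickle;pickle.dump(c,open('w1.pkl','wb'))
s=state();print(s['t'],s['eef_pos'],s['tcp_rot'],-c['R'].T@c['t'],c['R'],c['K'][0,0],c['k1'])
print(onplane(c,[[0,0],[511,0],[0,383],[511,383],[256,192]],0))
```

```text
1.15 [ 430.81904629 -293.86785114  216.97797447] [-3.14120848e+00  4.57097138e-04  4.02276310e-01] [ 502.84306275 -262.19457063  424.93281619] [[ 3.91950625e-01 -9.19986095e-01  5.40624439e-04]
 [-8.83168644e-01 -3.76100218e-01  2.80288731e-01]
 [-2.57658406e-01 -1.10336806e-01 -9.59915587e-01]] 334.9086328767844 -0.04942533385728703
[[ 488.00100199   61.03544765    0.        ]
 [ 724.78358379 -494.85916587    0.        ]
 [ -88.31774269  -44.2814071     0.        ]
 [ 248.99460874 -836.61916972    0.        ]
 [ 389.05719397 -310.01927411    0.        ]]
```

View pics/w1.png

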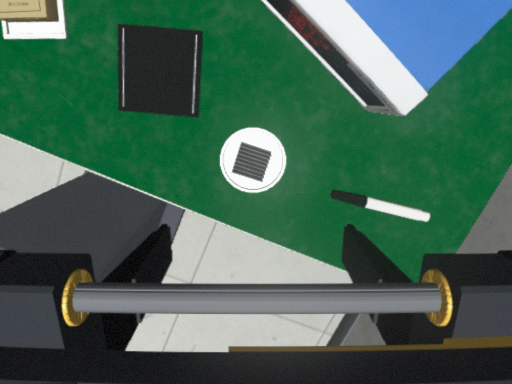

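The wrist view shows the dish at (253,160) with the heatsink at (252,162), the mat at (160,70), the pen at (380,206) and the tray corner at top left. Next I measure the heatsink and its fins.

Run:
```python
from h import *
import pickle
p=cv2.imread('pics/w1.png');c=pickle.load(open('w1.pkl','rb'));d=np.load('w1.npy')
h=cv2.cvtColor(p,cv2.COLOR_BGR2HSV)
bench=(h[...,0]>45)&(h[...,0]<85)&(h[...,1]>120)&(h[...,2]>40)
def sel(m,u,v):
    return [b for b in blobs(m) if b[v-6:v+7,u-6:u+7].any()][0]
dish=sel(~bench,253,160)
mat=sel(~bench,160,70)
print('dish',rect(c,dish,6)); print('mat',rect(c,mat,3))
g=cv2.cvtColor(p,cv2.COLOR_BGR2GRAY)
ins=np.zeros_like(bench);ins[135:187,227:280]=1
hs=(g<150)&ins; hs=cv2.morphologyEx(hs.astype(np.uint8),cv2.MORPH_CLOSE,np.ones((3,3)))
hs=max(blobs(hs),key=lambda b:b.sum()); print('hs top',rect(c,hs,25))
# points from depth
for n,m in(('dish',dish),('hs',hs),('mat',mat)):
    ys,xs=np.where(m&(d>0)); r,o=ray(c,np.c_[xs,ys]); P=o+r*d[ys,xs][:,None]; print(n,np.percentile(P[:,2],[5,50,95]))
    if n=='hs': Q=P[P[:,2]>18]; print(Q.mean(0),np.ptp(Q,0)); print(cv2.minAreaRect(Q[:,:2].astype(np.float32)))
gx=cv2.Sobel(g,cv2.CV_64F,1,0);gy=cv2.Sobel(g,cv2.CV_64F,0,1);m=cv2.erode(hs.astype(np.uint8),np.ones((7,7)))>0
a=.5*np.degrees(np.arctan2((2*gx*gy)[m].sum(),(gx**2-gy**2)[m].sum()))
u,v=252,162;t=np.radians(a+90);A=onplane(c,[[u,v],[u+20*np.cos(t),v+20*np.sin(t)]],25);e=A[1]-A[0]
print('fin dir world deg',np.degrees(np.arctan2(e[1],e[0])))
cv2.imwrite('pics/w1c.png',cv2.resize(p[125:195,215:290],None,fx=7,fy=7,interpolation=cv2.INTER_CUBIC))
```

```text
dish (array([ 427.1, -289.8]), array([87.7, 87.7]), 8.3)
mat (array([ 482.9, -143.4]), array([99.4, 99.4]), 17.8)
hs top (array([ 428.8, -287.2]), array([38.2, 38.7]), 4.9)
dish [ 0.86404626  4.76193238 25.4920717 ]
hs [ 8.21313918 20.48242414 26.27592868]
[ 427.15025143 -287.22917047   23.71331716] [36.95399708 40.54540989  9.76371395]
((427.0379333496094, -287.2779846191406), (34.60081100463867, 38.66096878051758), 5.032977104187012)
mat [2.07645942 3.4752774  4.86059756]
fin dir world deg -81.87009196987087
```

View pics/w1c.png

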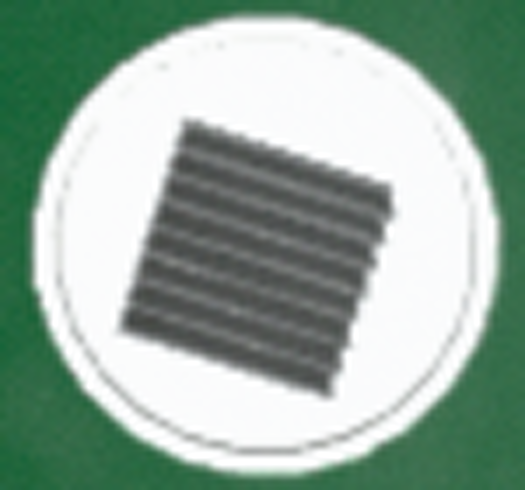

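Fins run at about -85° in the world, so closing is along about +5°. Heatsink is at (429,-288), top at z 25. I turn and descend, keeping the tips above the wall.

Emit:
{"op": "servo_tool", "data": {
  "moves": [-0.005,0.015,0,0.403,1,-0.005,0.015,0,0.403,1,-0.005,0.015,0,0.403,1,-0.005,0.015,0,0.403,1,-0.005,0.015,0,0.403,1,-0.005,0.015,0,0.403,1,-0.005,0.015,0,0.403,1,-0.005,0.015,0,0.403,1,-0.005,0.015,0,0.403,1,-0.005,0.015,0,0.403,1,-0.005,0.015,-0.05,0.403,1,-0.005,0.015,-0.1,0.403,1]
}}

```text
t: 2.15
eef_pos: [429.1, -288.4, 177.3]
tcp_rot: [3.14, 0.002, 1.669]
ft_force: [0.3, -0.2, 0.1]
opening: 1.001
grip_force: 0.0
```

Run:
```python
from h import *
import pickle
c=get_calibration('wrist');p,d=read_camera('wrist');cv2.imwrite('pics/w2.png',p)
s=state();print(s['t'],s['eef_pos'],s['tcp_rot'],s['joints'])
h=cv2.cvtColor(p,cv2.COLOR_BGR2HSV)
bench=(h[...,0]>45)&(h[...,0]<85)&(h[...,1]>120)&(h[...,2]>40)
# where heatsink and dish should be
def proj(X):
    q=c['R']@np.array(X)+c['t'];q=q[:2]/q[2];q=q*(1+c['k1']*(q@q));return c['K'][:2,:2]@q+c['K'][:2,2]
for X in((429,-288,25),(483,-144,3),(503,18,8)): print(proj(X))
for b in blobs(~bench,300): 
    ys,xs=np.where(b);print(int(xs.mean()),int(ys.mean()),b.sum(),rect(c,b,6))
```

```text
2.2 [ 427.67126288 -287.09389015  173.28943175] [-3.13866952e+00 -3.00508374e-03  1.66799814e+00] [-7.19444787e-01  3.42001575e-01  1.82696341e+00 -8.81538645e-05
  9.76819310e-01 -8.16601506e-01]
[257.15127703 169.5605691 ]
[321.24242341  37.84098239]
[ 365.76220175 -137.46612582]
225 223 121408 (array([ 434.3, -363.4]), array([769.3, 510.4]), 5.6)
319 41 8072 (array([ 482.7, -145.1]), array([98.6, 95.8]), 17.7)
256 166 4455 (array([ 428.3, -289.6]), array([86.5, 87.4]), 40.5)
```

View pics/w2.png

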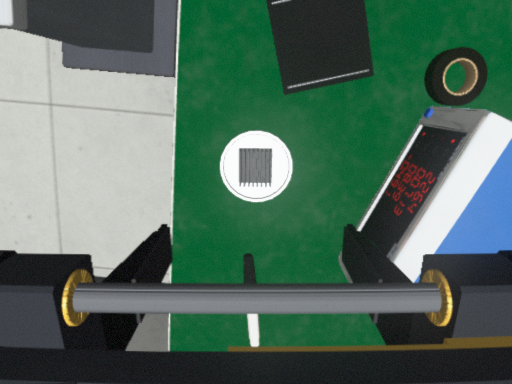

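The heatsink sits in the dish at (256,167) with its fins vertical in the picture, so it is aligned with the gripper. I check the blue instrument's clearance before descending.

Run:
```python
from h import *
s0=state();print(s0['eef_pos'])
c=get_calibration('wrist');p,d=read_camera('wrist')
ys,xs=np.mgrid[100:245:5,340:512:5];ys=ys.ravel();xs=xs.ravel();k=d[ys,xs]>0;xs=xs[k];ys=ys[k]
r,o=ray(c,np.c_[xs,ys]);P=o+r*d[ys,xs][:,None]
Q=P[(P[:,2]>30)];print(Q.min(0),Q.max(0));R=Q[Q[:,1]>-345];print(R.min(0),R.max(0))
```

```text
[ 427.67126288 -287.09389015  173.28943175]
[ 473.54401111 -347.76470237   30.01519702] [ 659.71160757 -200.30339637  232.53633141]
[ 473.54401111 -344.2757825    30.01519702] [ 659.71160757 -200.30339637  232.53633141]
```

Run:
```python
from h import *
c=get_calibration('wrist');p,d=read_camera('wrist')
ys,xs=np.mgrid[105:340,345:512:3];ys=ys.ravel();xs=xs.ravel();k=d[ys,xs]>0;xs=xs[k];ys=ys[k]
r,o=ray(c,np.c_[xs,ys]);P=o+r*d[ys,xs][:,None]
P=P[(P[:,2]>30)&(P[:,2]<125)]
for y in range(-400,-180,20):
    Q=P[abs(P[:,1]-y)<10]
    if len(Q): print(y,np.percentile(Q[:,0],[1,5,20]).round(),Q[:,2].max().round())
```

```text
-400 [538. 538. 539.] 55.0
-380 [539. 539. 539.] 65.0
-360 [572. 572. 575.] 115.0
-340 [556. 558. 560.] 116.0
-320 [560. 565. 568.] 116.0
-300 [570. 572. 575.] 116.0
-280 [578. 580. 582.] 116.0
-260 [584. 586. 589.] 117.0
-240 [591. 594. 596.] 118.0
-220 [599. 601. 602.] 117.0
-200 [604. 605. 606.] 116.0
```

Emit:
{"op": "servo_tool", "data": {
  "moves": [0,0,-0.08,0,1,0,0,-0.16,0,1,0,0,-0.24,0,1,0,0,-0.3,0,1,0,0,-0.33,0,1,0,0,-0.33,0,1,0,0,-0.33,0,1]
}}

```text
t: 2.88
eef_pos: [429.8, -287.5, 46.0]
tcp_rot: [3.141, 0.0, 1.669]
ft_force: [0.9, -0.3, 0.7]
opening: 1.0
grip_force: 0.0
```

Emit:
{"op": "servo_tool", "data": {
  "moves": [0,0,-0.04,0,1,0,0,-0.075,0,1,0,0,-0.087,0,1,0,0,-0.087,0,0.6,0,0,-0.087,0,0.3,0,0,-0.087,0,0,0,0,-0.087,0,0,0,0,-0.087,0,0,0,0,-0.087,0,0,0,0,-0.087,0,0,0,0,-0.087,0,0,0,0,-0.087,0,0]
}}

```text
t: 3.88
eef_pos: [429.6, -286.7, 10.6]
tcp_rot: [3.141, 0.0, 1.67]
ft_force: [0.2, -1.1, 0.2]
opening: 0.426
grip_force: 0.0
```

Emit:
{"op": "servo_tool", "data": {
  "moves": [0,0,0,0,0,0,0,0,0,0,0,0,0,0,0,0,0,0,0,0]
}}

```text
t: 4.22
eef_pos: [429.6, -286.8, 10.5]
tcp_rot: [3.142, 0.0, 1.67]
ft_force: [0.1, -0.1, -0.1]
opening: 0.144
grip_force: 0.0
```

The fingers closed past 38 mm without any force, so I stop, lift and look.

Emit:
{"op": "servo_tool", "data": {
  "moves": [0,0,0,0,0.6,0,0,0,0,1,0,0,0,0,1,0,0,0,0,1,0,0,0,0,1,0,0,0,0,1,0,0,0,0,1,0,0,0,0,1,0,0,0.1,0,1,0,0,0.2,0,1,0,0,0.28,0,1,0,0,0.28,0,1]
}}

```text
t: 5.22
eef_pos: [431.5, -288.3, 128.2]
tcp_rot: [3.136, 0.006, 1.67]
ft_force: [-0.4, -0.2, 0.2]
opening: 0.93
grip_force: 0.0
```

Run:
```python
from h import *
import pickle
s=state();print(s['t'],s['eef_pos'],s['opening'])
c=get_calibration('wrist');p,d=read_camera('wrist');cv2.imwrite('pics/w3.png',p)
np.save('w3.npy',d);pickle.dump(c,open('w3.pkl','wb'))
```

```text
5.2167 [ 431.53077451 -288.34011559  128.16193137] 0.9295331427113923
```

View pics/w3.png

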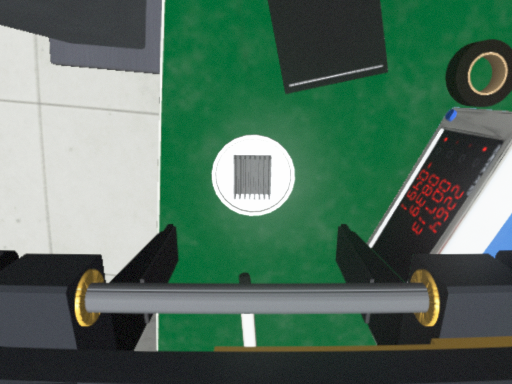

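Run:
```python
from h import *
import pickle
c=pickle.load(open('w3.pkl','rb'));p=cv2.imread('pics/w3.png');d=np.load('w3.npy')
def proj(X):
    q=c['R']@np.array(X)+c['t'];q=q[:2]/q[2];q=q*(1+c['k1']*(q@q));return c['K'][:2,:2]@q+c['K'][:2,2]
T=np.array([431.5,-288.3,128.2]);y=np.array([np.cos(np.radians(5.6)),np.sin(np.radians(5.6)),0])
for k in(-44,0,44): print('tcp',k,proj(T+k*y))
print(proj((429,-288,25)))
h=cv2.cvtColor(p,cv2.COLOR_BGR2HSV)
bench=(h[...,0]>45)&(h[...,0]<85)&(h[...,1]>120)&(h[...,2]>40)
dish=[b for b in blobs(~bench,500) if b[177,253]][0];print(rect(c,dish,6))
g=cv2.cvtColor(p,cv2.COLOR_BGR2GRAY);m=np.zeros(g.shape,bool);m[145:205,225:282]=1
hs=max(blobs((g<150)&m),key=lambda b:b.sum());print(rect(c,hs,25))
for (v,u) in((177,253),(160,253),(150,253),(235,172),(230,170),(225,175),(235,342),(300,250)):
    r,o=ray(c,[[u,v]]);print(u,v,d[v,u],o+r[0]*d[v,u])
```

```text
tcp -44 [191.39958569 219.70965215]
tcp 0 [257.75109877 219.71814545]
tcp 44 [323.9509005  219.62075256]
[254.28361566 179.97502786]
(array([ 433.1, -290.1]), array([94.9, 93.7]), 30.2)
(array([ 426.6, -283.5]), array([33.8, 39.2]), 6.2)
253 177 337.5437 [ 427.81841016 -289.49761471    7.67649904]
253 160 331.77817 [ 426.14043162 -272.03390265    8.46063326]
253 150 334.4508 [ 425.24139197 -263.00627582    2.96566793]
172 235 175.7921 [ 385.26006908 -283.86937848  173.33127516]
170 230 177.1787 [ 383.66876984 -282.03800429  171.28660273]
175 225 359.58682 [ 349.40109487 -352.38829217    0.59384334]
342 235 171.90965 [ 473.24796325 -273.53523361  177.36583203]
250 300 86.71047 [ 425.48879435 -259.65171514  260.50867512]
```

The heatsink hasn't moved, and depth puts the open fingertips well above the TCP, so the tips may retract when open. I measure tip height at several openings, well clear of the bench.

Emit:
{"op": "servo_tool", "data": {
  "moves": [0,0,0,0,0.4,0,0,0,0,0.4,0,0,0,0,0.4,0,0,0,0,0.4,0,0,0,0,0.4,0,0,0,0,0.4,0,0,0,0,0.4,0,0,0,0,0.4,0,0,0,0,0.4]
}}

```text
t: 6.02
eef_pos: [429.6, -286.7, 122.5]
tcp_rot: [3.142, -0.0, 1.67]
ft_force: [0.2, -0.3, -0.1]
opening: 0.436
grip_force: 0.0
```

```bash
cat > tip.py <<'E'
from h import *
import sys
s=state();c=get_calibration('wrist');p,d=read_camera('wrist');cv2.imwrite(sys.argv[1],p)
ys,xs=np.where(d>0);r,o=ray(c,np.c_[xs,ys]);P=o+r*d[ys,xs][:,None]-np.array(s['eef_pos'])
k=(P[:,2]>-30)&(P[:,2]<85);a=s['tcp_rot'][2]-np.pi/2
Y=P[:,0]*np.cos(a)+P[:,1]*np.sin(a);X=-P[:,0]*np.sin(a)+P[:,1]*np.cos(a)
k&=(abs(Y)<70)&(abs(X)<35)
print('t',s['t'],'open',s['opening'],s['eef_pos'])
for n,m in(('neg',k&(Y<0)),('pos',k&(Y>0))):
    if m.any():
        print(n,m.sum(),'z above tcp pct',np.percentile(P[m,2],[0,2,10,50]).round(1))
        l=m&(P[:,2]<np.percentile(P[m,2],10)); print('  lowest: along close',np.percentile(Y[l],[0,50,100]).round(1),'across',np.percentile(X[l],[0,50,100]).round(1),'pix',xs[l].mean(),ys[l].mean())
E
python3 tip.py pics/w4.png
```

```text
t 6.0167 open 0.4355763335549246 [ 429.61136157 -286.71346763  122.49865529]
neg 1173 z above tcp pct [37.2 39.7 46.4 66.8]
  lowest: along close [-26.  -21.6 -21.4] across [-9.7  8.5 12.7] pix 216.15254237288136 238.38135593220338
pos 1171 z above tcp pct [37.9 40.1 46.3 66.8]
  lowest: along close [19.7 20.  24.4] across [-9.7  7.9 12.5] pix 296.86324786324786 238.87179487179486
```

View pics/w4.png

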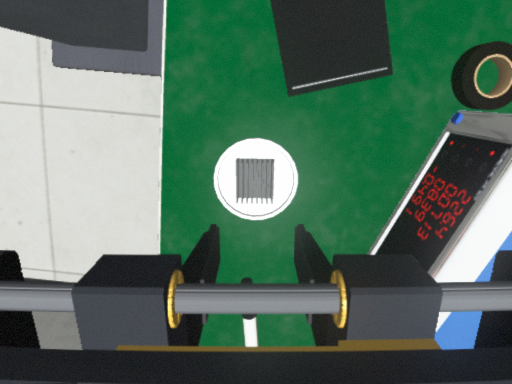

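Tips measure about 38 mm above the reported TCP at both openings, and their apparent spacing agrees, so the earlier miss is explained by a vertical offset. I descend further while wide open (fingers outside the dish), watching the force.

Emit:
{"op": "servo_tool", "data": {
  "moves": [0,0,0,0,1,0,0,0,0,1,0,0,0,0,1,0,0,0,0,1,0,0,0,0,1,0,0,0,0,1,0,0,-0.09,0,1,0,0,-0.18,0,1,0,0,-0.25,0,1,0,0,-0.28,0,1,0,0,-0.28,0,1,0,0,-0.28,0,1]
}}

```text
t: 7.07
eef_pos: [429.5, -286.7, 10.4]
tcp_rot: [-3.141, -0.001, 1.67]
ft_force: [-0.0, 0.3, 0.2]
opening: 1.001
grip_force: 0.0
```

Emit:
{"op": "servo_tool", "data": {
  "moves": [0,0,-0.02,0,1,0,0,-0.04,0,1,0,0,-0.06,0,1,0,0,-0.06,0,1,0,0,-0.06,0,1]
}}

```text
t: 7.48
eef_pos: [429.5, -286.6, -13.7]
tcp_rot: [-3.141, -0.0, 1.67]
ft_force: [0.5, -0.9, -0.2]
opening: 1.001
grip_force: 0.0
```

```bash
python3 tip.py pics/w5.png
```

```text
t 7.4833 open 1.0010004984001093 [ 429.4682896  -286.63786948  -13.70538038]
neg 12407 z above tcp pct [12.2 13.5 14.1 17.8]
  lowest: along close [-70.  -51.2 -21.4] across [-34.9  16.2  35. ] pix 174.3126510878324 209.79613215149072
pos 12377 z above tcp pct [12.2 13.4 14.  17.4]
  lowest: along close [17.9 49.8 69.9] across [-35.  16.  35.] pix 339.38126009693053 209.5735056542811
```

Emit:
{"op": "servo_tool", "data": {
  "moves": [0,0,-0.015,0,1,0,0,-0.033,0,1,0,0,-0.033,0,0.5,0,0,-0.033,0,0,0,0,-0.033,0,0,0,0,-0.033,0,0,0,0,-0.033,0,0,0,0,-0.033,0,0,0,0,-0.033,0,0,0,0,-0.033,0,0,0,0,-0.033,0,0,0,0,-0.033,0,0]
}}

```text
t: 8.53
eef_pos: [429.6, -286.7, -26.6]
tcp_rot: [3.142, -0.0, 1.67]
ft_force: [-0.7, 0.2, 0.1]
opening: 0.371
grip_force: 30.0
```

Emit:
{"op": "servo_tool", "data": {
  "moves": [0,0,0,0,0,0,0,0,0,0,0,0,0,0,0]
}}

```text
t: 8.78
eef_pos: [429.5, -286.7, -26.6]
tcp_rot: [3.142, -0.0, 1.67]
ft_force: [-1.3, -0.4, 1.2]
opening: 0.372
grip_force: 30.0
```

Gripped at 35 mm with 30 N. I lift and carry the heatsink to the mat, turning it 17° to suit the square tray later.

Emit:
{"op": "servo_tool", "data": {
  "moves": [0,0,0.05,0,0,0,0,0.12,0,0,0,0,0.2,0,0,0.03,0.08,0.2,0.03,0,0.06,0.16,0.2,0.06,0,0.1,0.25,0.2,0.093,0,0.136,0.35,0.2,0.093,0,0.136,0.355,0.2,0.093,0,0.136,0.355,0.15,0.093,0,0.136,0.355,0.1,0.093,0,0.136,0.355,0.06,0.093,0,0.136,0.355,0.06,0.093,0]
}}

```text
t: 9.78
eef_pos: [482.7, -144.2, -5.0]
tcp_rot: [-3.139, -0.003, 1.962]
ft_force: [-0.7, -0.0, -0.7]
opening: 0.371
grip_force: 30.0
```

```bash
python3 tip.py pics/w6.png
```

```text
t 9.7833 open 0.37123030775981924 [ 482.72751649 -144.21075915   -4.97168394]
neg 10386 z above tcp pct [3.7 4.9 5.6 8.8]
  lowest: along close [-70.  -60.1 -47.7] across [-22.8  11.4  34.9] pix 164.51684311838306 207.59191530317614
pos 10366 z above tcp pct [3.7 4.8 5.5 8.8]
  lowest: along close [50.3 61.1 70. ] across [-22.8   6.7  35. ] pix 352.1089681774349 212.94310511089682
```

View pics/w6.png

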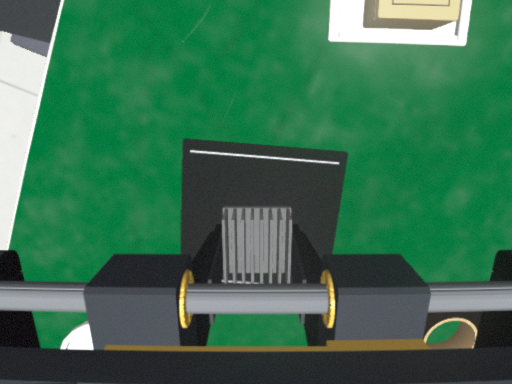

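The picture shows the heatsink held at (257,245) over the mat. I lower it and let go.

Emit:
{"op": "servo_tool", "data": {
  "moves": [0,0,-0.02,0,0,0,0,-0.04,0,0,0,0,-0.058,0,0,0,0,-0.058,0,0,0,0,-0.058,0,0,0,0,-0.058,0,0.6,0,0,-0.058,0,0.6,0,0,-0.058,0,0.6,0,0,-0.058,0,0.6,0,0,-0.058,0,0.6,0,0,-0.058,0,0.6,0,0,-0.058,0,0.6]
}}

```text
t: 10.83
eef_pos: [484.0, -144.8, -25.8]
tcp_rot: [3.141, 0.0, 1.962]
ft_force: [0.4, 0.8, 0.2]
opening: 0.599
grip_force: 0.0
```

Emit:
{"op": "servo_tool", "data": {
  "moves": [0,0,0.05,0,0.6,0,0,0.12,0,1,0,0,0.22,0,1,0,0,0.32,0,1,0,0.1,0.42,0,1,-0.05,0.2,0.5,0,1,-0.1,0.3,0.5,0,1,-0.15,0.4,0.5,0,1,-0.15,0.45,0.5,0,1,-0.15,0.45,0.5,0,1,-0.15,0.45,0.5,0,1,-0.15,0.45,0.5,0,1]
}}

```text
t: 11.83
eef_pos: [424.3, 35.2, 174.3]
tcp_rot: [3.141, 0.0, 1.964]
ft_force: [0.6, -0.0, 0.3]
opening: 1.001
grip_force: 0.0
```

Run:
```python
from h import *
import pickle
s=state();print(s['t'],s['eef_pos'],s['tcp_rot'],s['joints'])
c=get_calibration('wrist');p,d=read_camera('wrist');cv2.imwrite('pics/w7.png',p)
np.save('w7.npy',d);pickle.dump(c,open('w7.pkl','wb'))
h=cv2.cvtColor(p,cv2.COLOR_BGR2HSV)
bench=(h[...,0]>45)&(h[...,0]<85)&(h[...,1]>120)&(h[...,2]>40)
for b in blobs(~bench,300): 
    ys,xs=np.where(b);print(int(xs.mean()),int(ys.mean()),b.sum(),rect(c,b,6))
```

```text
11.8333 [424.30133391  35.16614691 174.25524206] [3.14115175e+00 4.56310232e-04 1.96351475e+00] [-7.25627835e-02  2.11399987e-01  2.02267330e+00 -2.66607030e-04
  9.06920615e-01 -4.65117090e-01]
206 221 114758 (array([449.4, -33.4]), array([762.2, 506.3]), 22.5)
329 47 6306 (array([443.5, 183.2]), array([74.9, 95.9]), 3.3)
493 35 742 (array([602.6, 258.2]), array([13.4, 87.7]), 10.4)
310 203 4581 (array([496.2,   9.6]), array([91.8, 97.2]), 21.8)
```

View pics/w7.png

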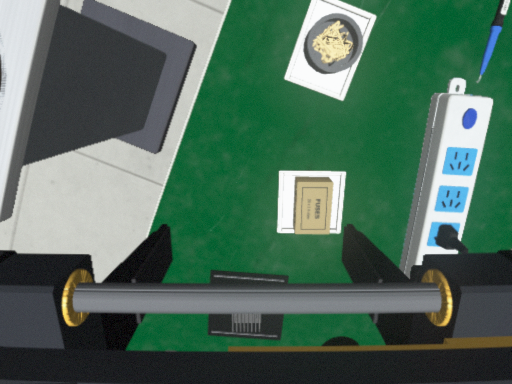

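The heatsink lies on the mat at (247,318), let go. The tin is at (333,42) in the long tray and the carton at (312,205) in the square tray. I measure these.

```bash
cat > m.py <<'E'
from h import *
import pickle
p=cv2.imread('pics/w7.png');c=pickle.load(open('w7.pkl','rb'));d=np.load('w7.npy')
h=cv2.cvtColor(p,cv2.COLOR_BGR2HSV);H,S,V=[h[...,i].astype(int) for i in range(3)]
def pts(m):
    ys,xs=np.where(m&(d>0));r,o=ray(c,np.c_[xs,ys]);return o+r*d[ys,xs][:,None]
def box(u0,u1,v0,v1):
    m=np.zeros(H.shape,bool);m[v0:v1,u0:u1]=1;return m
def big(m): return max(blobs(m,20),key=lambda b:b.sum())
green=(H>45)&(H<85)&(S>100)
ct=big((H>10)&(H<30)&(S>60)&(V>60)&box(270,350,165,245));P=pts(ct);print('carton z',np.percentile(P[:,2],[5,50,95]))
top=P[P[:,2]>24];print('carton top depth',cv2.minAreaRect(top[:,:2].astype(np.float32)))
print('carton rect@29',rect(c,ct,29))
sq=big(~green&(V>60)&box(270,352,160,237));print('sq',rect(c,sq,6))
bx=box(270,385,0,110)
lt=big(~green&bx);print('long',rect(c,lt,6))
tin=big((V<150)&(S<80)&bx); P=pts(bx);top=P[P[:,2]>33];print('tin top',len(top),np.median(top[:,2]),cv2.minEnclosingCircle(top[:,:2].astype(np.float32)))
print('tin dark rect@39',rect(c,tin,39))
E
python3 m.py
```

```text
carton z [23.68296582 29.72423616 30.98391286]
carton top depth ((497.3895568847656, 20.8997859954834), (39.44352340698242, 61.91084289550781), 22.067298889160156)
carton rect@29 (array([496.6,  22.6]), array([39.8, 64.6]), 22.5)
sq (array([498.8,  18.9]), array([79.6, 81.5]), 21.7)
long (array([444.7, 182.8]), array([71.5, 93.2]), 3.4)
tin top 1516 37.9729887776183 ((443.8839111328125, 183.023193359375), 27.482114791870117)
tin dark rect@39 (array([442.8, 179.7]), array([56. , 51.6]), 70.6)
```

Emit:
{"op": "servo_tool", "data": {
  "moves": [0.01,0.1,0,0,1,0.02,0.2,0,0,1,0.03,0.3,0,0,1,0.049,0.368,-0.05,0,1,0.049,0.368,-0.14,0,1,0.049,0.368,-0.22,0,1,0.049,0.368,-0.3,0,1,0.049,0.368,-0.34,0,1,0.049,0.368,-0.34,0,1]
}}

```text
t: 12.63
eef_pos: [442.8, 180.7, 34.7]
tcp_rot: [-3.136, -0.001, 1.96]
ft_force: [-0.4, 0.8, -0.6]
opening: 1.0
grip_force: 0.0
```

```bash
python3 tip.py pics/w8.png
```

```text
t 12.6333 open 1.0003362808389613 [442.75487794 180.69046188  34.69094501]
neg 5156 z above tcp pct [-30.  -28.2 -26.7   3.1]
  lowest: along close [-44.4 -21.8  -0.5] across [-35.    0.6  34.7] pix 227.71899224806202 208.32364341085272
pos 5410 z above tcp pct [-30.  -28.3 -26.7   2.8]
  lowest: along close [ 0.2 25.6 49.6] across [-34.9   8.4  34.6] pix 294.93345656192236 195.04990757855822
```

View pics/w8.png

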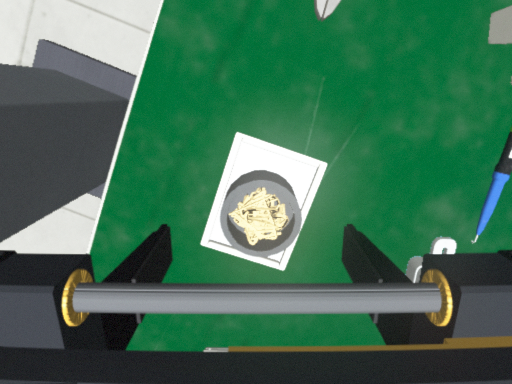

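The tin is centred between the open fingers at (261,212). I descend and grip.

Emit:
{"op": "servo_tool", "data": {
  "moves": [0,0,-0.06,0,1,0,0,-0.12,0,1,0,0,-0.155,0,1,0,0,-0.155,0,1,0,0,-0.155,0,0.5,0,0,-0.155,0,0.2,0,0,-0.155,0,0.2,0,0,-0.155,0,0.2,0,0,-0.155,0,0.2,0,0,-0.155,0,0.2,0,0,-0.155,0,0.2,0,0,-0.155,0,0.2]
}}

```text
t: 13.68
eef_pos: [443.8, 182.5, -23.6]
tcp_rot: [3.141, 0.0, 1.962]
ft_force: [-1.1, -0.2, 5.4]
opening: 0.558
grip_force: 30.0
```

Emit:
{"op": "servo_tool", "data": {
  "moves": [0,0,0.05,0,0.2,0,0,0.12,0,0.2,0,0,0.2,0,0.2,0,-0.05,0.25,0,0.2,0,-0.14,0.25,0,0.2,0,-0.23,0.25,0,0.2,0,-0.32,0.25,0,0.2,0,-0.41,0.25,0,0.2,-0.01,-0.5,0.25,0,0.2,-0.02,-0.59,0.25,0,0.2,-0.038,-0.62,0.25,0,0.2,-0.038,-0.62,0.25,0,0.2]
}}

```text
t: 14.68
eef_pos: [427.3, -67.8, 76.0]
tcp_rot: [-3.141, -0.001, 1.959]
ft_force: [-0.6, 0.6, -1.0]
opening: 0.557
grip_force: 30.0
```

Emit:
{"op": "servo_tool", "data": {
  "moves": [0,-0.09,0,0,0.2,0,-0.18,0,0,0.2,0,-0.27,0,0,0.2,0,-0.36,0,0,0.2,0,-0.45,0,0,0.2,0,-0.5,0,0,0.2,0,-0.53,0,0,0.2,0,-0.562,-0.02,0,0.2,0,-0.562,-0.08,0,0.2,0,-0.562,-0.14,0,0.2,0,-0.562,-0.17,0,0.2,0,-0.562,-0.17,0,0.2]
}}

```text
t: 15.68
eef_pos: [427.4, -288.3, 5.4]
tcp_rot: [-3.14, -0.005, 1.963]
ft_force: [-0.3, 0.2, -1.6]
opening: 0.553
grip_force: 30.0
```

```bash
python3 tip.py pics/w9.png
```

```text
t 15.6833 open 0.5531974425593383 [ 427.41757439 -288.31046503    5.37669878]
neg 11217 z above tcp pct [-7.  -5.7 -5.   2.3]
  lowest: along close [-70.  -55.9 -22.5] across [-34.   13.6  34.8] pix 176.91800356506238 201.41622103386808
pos 11196 z above tcp pct [-6.7 -5.7 -5.1 -0.6]
  lowest: along close [22.4 56.  70. ] across [-34.8  12.3  34.8] pix 338.9714285714286 203.44732142857143
```

View pics/w9.png

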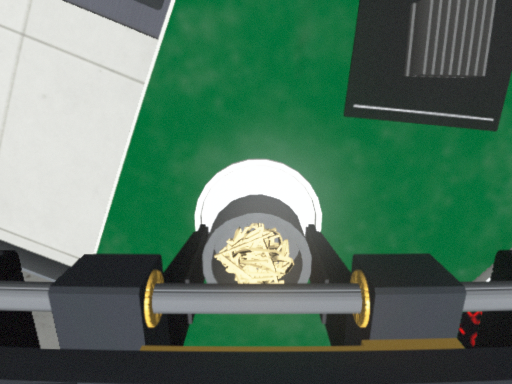

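The tin hangs over the dish, centred sideways at column 257. I lower it and release.

Emit:
{"op": "servo_tool", "data": {
  "moves": [0,0,-0.03,0,0.2,0,0,-0.06,0,0.2,0,0,-0.077,0,0.2,0,0,-0.077,0,0.2,0,0,-0.077,0,0.2,0,0,-0.077,0,0.75,0,0,-0.077,0,0.75,0,0,-0.077,0,0.75,0,0,-0.077,0,0.75,0,0,-0.077,0,0.75,0,0,-0.077,0,0.75]
}}

```text
t: 16.65
eef_pos: [428.4, -290.4, -22.5]
tcp_rot: [3.141, 0.0, 1.962]
ft_force: [0.8, -0.7, 0.1]
opening: 0.748
grip_force: 0.0
```

Emit:
{"op": "servo_tool", "data": {
  "moves": [0,0,0.05,0,0.8,0,0,0.12,0,1,0,0,0.2,0,1,0,0,0.3,0,1,0,0,0.3,0,1,0,0,0.3,0,1,0,0,0.3,0,1]
}}

```text
t: 17.23
eef_pos: [428.1, -290.1, 97.1]
tcp_rot: [3.142, -0.0, 1.962]
ft_force: [-0.1, -0.1, -0.7]
opening: 0.995
grip_force: 0.0
```

Run:
```python
from h import *
s=state();print(s['t'],s['eef_pos'])
c=get_calibration('wrist');p,d=read_camera('wrist');cv2.imwrite('pics/w10.png',p)
h=cv2.cvtColor(p,cv2.COLOR_BGR2HSV);g=(h[...,0]>45)&(h[...,0]<85)&(h[...,1]>100)
ys,xs=np.where(d>0);r,o=ray(c,np.c_[xs,ys]);P=o+r*d[ys,xs][:,None]
near=np.hypot(P[:,0]-428,P[:,1]+290)<60
T=P[near&(P[:,2]>33)&(P[:,2]<60)];print('tin top',len(T),np.percentile(T[:,2],[5,50,95]),cv2.minEnclosingCircle(T[:,:2].astype(np.float32)))
w=near&(P[:,2]>2)&(P[:,2]<12)&(~g[ys,xs]);D=P[w];print('dish',cv2.minEnclosingCircle(D[:,:2].astype(np.float32)))
b=[b for b in blobs(~g,500) if b[int(ys[w].mean()),int(xs[w].mean())]]
if b: print(rect(c,b[0],6))
```

```text
17.2333 [ 428.13802876 -290.10906838   97.06752268]
tin top 1925 [33.80356942 38.15907037 39.9258201 ] ((427.91064453125, -290.3433532714844), 27.136959075927734)
dish ((428.64959716796875, -289.7692565917969), 43.48524475097656)
(array([ 428.2, -289.1]), array([85.6, 85.3]), 84.7)
```

Tin stands in the dish within 1 mm of its centre. Now the carton at (497,21.5); the yaw already suits it.

Emit:
{"op": "servo_tool", "data": {
  "moves": [0.02,0.09,0,0,1,0.04,0.18,0,0,1,0.06,0.27,0,0,1,0.08,0.36,0,0,1,0.1,0.45,0,0,1,0.12,0.54,0,0,1,0.14,0.63,0,0,1,0.172,0.72,0,0,1,0.172,0.779,0,0,1,0.172,0.779,0,0,1,0.172,0.779,0,0,1]
}}

```text
t: 18.2
eef_pos: [496.5, 22.4, 96.0]
tcp_rot: [-3.139, -0.001, 1.965]
ft_force: [-0.2, -0.1, 0.1]
opening: 1.004
grip_force: 0.0
```

```bash
cat > near.py <<'E'
from h import *
import sys
x0,y0,zl,zh,R=map(float,sys.argv[1:6])
s=state();print(s['t'],s['eef_pos'],s['tcp_rot'][2])
c=get_calibration('wrist');p,d=read_camera('wrist');cv2.imwrite('pics/n%d.png'%(s['t']*100),p)
ys,xs=np.where(d>0);r,o=ray(c,np.c_[xs,ys]);P=o+r*d[ys,xs][:,None]
h=cv2.cvtColor(p,cv2.COLOR_BGR2HSV)[ys,xs];g=(h[:,0]>45)&(h[:,0]<85)&(h[:,1]>100)
n=(np.hypot(P[:,0]-x0,P[:,1]-y0)<R)&~g
T=P[n&(P[:,2]>zl)&(P[:,2]<zh)];print('top',len(T),np.percentile(T[:,2],[5,50,95]).round(1),cv2.minAreaRect(T[:,:2].astype(np.float32)))
w=n&(h[:,1]<50)&(h[:,2]>150)&(P[:,2]<14);D=P[w]
if len(D): print('white tray',len(D),cv2.minAreaRect(D[:,:2].astype(np.float32)))
E
python3 near.py 497 21 24 45 60
```

```text
18.2 [496.49711794  22.35332203  96.01882509] 1.9647335734857334
top 3254 [28.6 29.8 31. ] ((498.36004638671875, 20.81588363647461), (39.571800231933594, 62.5146369934082), 21.807218551635742)
white tray 3405 ((498.8193359375, 20.216739654541016), (79.13518524169922, 78.8668212890625), 20.83795928955078)
```

Carton confirmed at (498,21), angle 22°. Descend and grip.

Emit:
{"op": "servo_tool", "data": {
  "moves": [0.003,-0.002,-0.08,0,1,0.003,-0.002,-0.16,0,1,0.003,-0.002,-0.24,0,1,0.003,-0.002,-0.29,0,1,0.003,-0.002,-0.307,0,1,0.003,-0.002,-0.307,0,1,0.003,-0.002,-0.307,0,0.5,0.003,-0.002,-0.307,0,0.2,0.003,-0.002,-0.307,0,0.2,0.003,-0.002,-0.307,0,0.2,0.003,-0.002,-0.307,0,0.2,0.003,-0.002,-0.307,0,0.2]
}}

```text
t: 19.25
eef_pos: [498.6, 20.5, -24.9]
tcp_rot: [3.141, 0.0, 1.962]
ft_force: [0.4, 0.4, 1.1]
opening: 0.638
grip_force: 0.0
```

Emit:
{"op": "servo_tool", "data": {
  "moves": [0,0,0,0,0.2,0,0,0,0,0.2,0,0,0,0,0.2]
}}

```text
t: 19.5
eef_pos: [498.4, 20.5, -25.4]
tcp_rot: [3.141, 0.0, 1.962]
ft_force: [1.3, 0.3, 0.8]
opening: 0.427
grip_force: 0.3
```

Emit:
{"op": "servo_tool", "data": {
  "moves": [0,0,0,0,0.2,0,0,0,0,0.2,0,0,0.06,0,0.2,0,0,0.14,0,0.2,0,0,0.22,0,0.2,-0.03,0.09,0.25,-0.03,0.2,-0.06,0.18,0.25,-0.06,0.2,-0.09,0.27,0.25,-0.09,0.2,-0.135,0.36,0.25,-0.104,0.2,-0.135,0.406,0.25,-0.104,0.2,-0.135,0.406,0.25,-0.104,0.2,-0.135,0.406,0.25,-0.104,0.2]
}}

```text
t: 20.5
eef_pos: [444.1, 183.6, 74.5]
tcp_rot: [3.142, 0.0, 1.638]
ft_force: [0.2, -0.2, -0.6]
opening: 0.421
grip_force: 30.0
```

```bash
python3 near.py 444 183 1 14 68; mv pics/n2*.png pics/w11.png; ls pics
```

```text
20.5 [444.08198136 183.59978891  74.49967494] 1.6378286707045397
top 4086 [2.4 4.  9. ] ((446.1383056640625, 199.1141815185547), (78.58929443359375, 93.15276336669922), 1.0246927738189697)
white tray 4002 ((444.03997802734375, 203.35714721679688), (71.01300048828125, 50.46757888793945), 2.196859121322632)
n1820.png
scene0.png
top0.png
top0c.png
w1.png
w10.png
w11.png
w1c.png
w2.png
w3.png
w4.png
w5.png
w6.png
w7.png
w8.png
w9.png
```

View pics/w11.png

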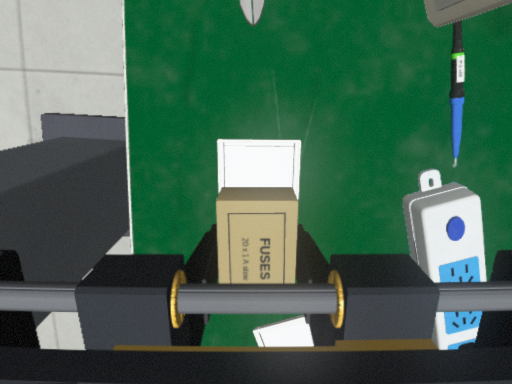

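The carton at (257,235) lines up with the tray behind it (218–300 wide). I lower it and release.

Emit:
{"op": "servo_tool", "data": {
  "moves": [0,0,-0.08,0,0.2,0,0,-0.15,0,0.2,0,0,-0.2,0,0.2,0,0,-0.23,0,0.2,0,0,-0.248,0,0.2,0,0,-0.248,0,0.2,0,0,-0.248,0,0.2,0,0,-0.248,0,0.65,0,0,-0.248,0,0.65,0,0,-0.248,0,0.65,0,0,-0.248,0,0.65,0,0,-0.248,0,0.65]
}}

```text
t: 21.55
eef_pos: [444.5, 182.9, -24.4]
tcp_rot: [3.141, -0.0, 1.635]
ft_force: [0.2, -0.3, 0.1]
opening: 0.643
grip_force: 0.0
```

Emit:
{"op": "servo_tool", "data": {
  "moves": [0,0,0.06,0,0.65,0,0,0.14,0,1,0,0,0.22,0,1,0,0,0.3,0,1,0,0,0.3,0,1,0,0,0.3,0,1]
}}

```text
t: 22.05
eef_pos: [445.1, 183.1, 96.8]
tcp_rot: [3.138, -0.001, 1.635]
ft_force: [-0.5, -0.5, -1.0]
opening: 0.942
grip_force: 0.0
```

```bash
python3 near.py 444 183 24 45 68
```

```text
22.05 [445.07015694 183.10092154  96.75138631] 1.6354884597649688
top 3290 [28.6 29.9 31. ] ((443.7099609375, 182.09381103515625), (40.16303253173828, 62.352787017822266), 3.7191433906555176)
white tray 3782 ((445.0875244140625, 181.08978271484375), (71.34811401367188, 93.97618865966797), 3.482616662979126)
```

Carton lies centred and aligned in the oblong tray. Back to the heatsink at (484,-145), with the yaw restored.

Emit:
{"op": "servo_tool", "data": {
  "moves": [0.01,-0.09,0,0.02,1,0.02,-0.18,0,0.05,1,0.03,-0.27,0,0.08,1,0.04,-0.36,0,0.104,1,0.05,-0.45,0,0.104,1,0.06,-0.54,0,0.104,1,0.07,-0.63,0,0.104,1,0.08,-0.72,0,0.104,1,0.098,-0.8,0,0.104,1,0.098,-0.82,0,0.104,1,0.098,-0.82,0,0.104,1,0.098,-0.82,0,0.104,1]
}}

```text
t: 23.1
eef_pos: [482.6, -144.5, 94.1]
tcp_rot: [-3.14, -0.002, 1.961]
ft_force: [-0.7, 0.8, 0.3]
opening: 1.005
grip_force: 0.0
```

```bash
python3 near.py 484 -145 15 45 50
```

```text
23.1 [ 482.64812604 -144.5462738    94.08964906] 1.9610227710240105
top 827 [18.  25.3 26.6] ((483.19775390625, -144.85313415527344), (35.025352478027344, 40.46686935424805), 22.251937866210938)
white tray 135 ((483.39923095703125, -143.08657836914062), (56.53132629394531, 87.80429077148438), 18.040029525756836)
```

Emit:
{"op": "servo_tool", "data": {
  "moves": [0,0,-0.08,0,1,0,0,-0.16,0,1,0,0,-0.24,0,1,0,0,-0.29,0,1,0,0,-0.304,0,1,0,0,-0.304,0,0.6,0,0,-0.304,0,0.2,0,0,-0.304,0,0,0,0,-0.304,0,0,0,0,-0.304,0,0,0,0,-0.304,0,0,0,0,-0.304,0,0]
}}

```text
t: 24.15
eef_pos: [483.8, -145.3, -25.8]
tcp_rot: [3.141, 0.001, 1.962]
ft_force: [-0.1, 0.3, 0.2]
opening: 0.567
grip_force: 0.0
```

Emit:
{"op": "servo_tool", "data": {
  "moves": [0,0,0,0,0,0,0,0,0,0,0,0,0,0,0,0,0,0,0,0,0,0,0,0,0]
}}

```text
t: 24.57
eef_pos: [483.6, -145.2, -26.2]
tcp_rot: [3.141, 0.0, 1.962]
ft_force: [-0.9, -0.7, 1.2]
opening: 0.37
grip_force: 30.0
```

Emit:
{"op": "servo_tool", "data": {
  "moves": [0,0,0.06,0,0,0,0,0.14,0,0,0,0,0.2,0,0,0.01,0.09,0.2,0,0,0.02,0.18,0.2,0,0,0.03,0.27,0.2,0,0,0.037,0.36,0.2,0,0,0.037,0.412,0.2,0,0,0.037,0.412,0.2,0,0,0.037,0.412,0.2,0,0,0.037,0.412,0.2,0,0]
}}

```text
t: 25.48
eef_pos: [498.4, 19.3, 53.7]
tcp_rot: [-3.141, 0.0, 1.962]
ft_force: [-0.0, -0.4, -1.0]
opening: 0.368
grip_force: 30.0
```

```bash
python3 near.py 498 20 1 14 60; mv pics/n25*.png pics/w12.png
```

```text
25.4833 [498.35685033  19.27479145  53.66764961] 1.962293469303912
top 6144 [2.6 4.  8.9] ((496.9805603027344, 24.117021560668945), (80.4843978881836, 70.10861206054688), 21.237211227416992)
white tray 6061 ((496.89324951171875, 25.303844451904297), (78.44695281982422, 67.60126495361328), 21.44455909729004)
```

View pics/w12.png

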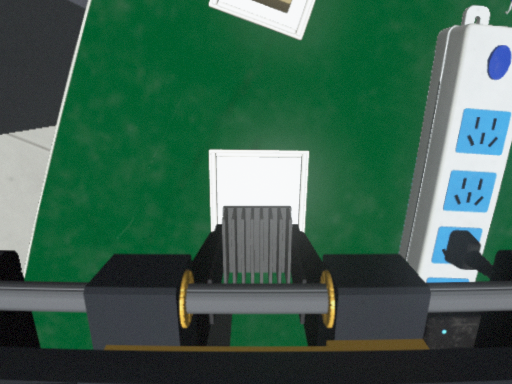

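The heatsink at (257,243) is centred over the square tray. I lower it and release.

Emit:
{"op": "servo_tool", "data": {
  "moves": [0,0.001,-0.08,0,0,0,0.001,-0.15,0,0,0,0.001,-0.18,0,0,0,0.001,-0.198,0,0,0,0.001,-0.198,0,0,0,0.001,-0.198,0,0,0,0.001,-0.198,0,0.6,0,0.001,-0.198,0,0.6,0,0.001,-0.198,0,0.6,0,0.001,-0.198,0,0.6,0,0.001,-0.198,0,0.6,0,0.001,-0.198,0,0.6]
}}

```text
t: 26.53
eef_pos: [498.5, 20.1, -25.3]
tcp_rot: [3.141, 0.0, 1.962]
ft_force: [-0.4, -0.0, -0.9]
opening: 0.598
grip_force: 0.0
```

Emit:
{"op": "servo_tool", "data": {
  "moves": [0,0,0.06,0,0.6,0,0,0.14,0,1,0,0,0.22,0,1,0,0,0.3,0,1,-0.05,0,0.4,0,1,-0.1,0,0.5,0,1,-0.1,0,0.5,0,1,-0.1,0,0.5,0,1,-0.1,0,0.5,0,1,-0.1,0,0.5,0,1]
}}

```text
t: 27.37
eef_pos: [458.3, 20.1, 173.2]
tcp_rot: [-3.14, -0.001, 1.962]
ft_force: [0.4, -0.2, 0.0]
opening: 1.002
grip_force: 0.0
```

```bash
python3 near.py 498 20 15 45 60; python3 near.py 444 183 24 45 60
python3 - <<'E'
from h import *
p,d=read_camera('top');cv2.imwrite('pics/topf.png',p);c=get_calibration('top')
h=cv2.cvtColor(p,cv2.COLOR_BGR2HSV)
bench=(h[...,0]>45)&(h[...,0]<85)&(h[...,1]>120)&(h[...,2]>40)
roi=np.zeros(bench.shape,bool);roi[165:268,80:415]=1
for m in blobs(~bench&roi): print(*rect(c,m,5))
E
```

```text
27.3667 [458.32534023  20.06271346 173.23903506] 1.9620123140200065
top 670 [16.2 24.8 26.6] ((497.5950927734375, 19.550067901611328), (35.48424530029297, 39.69118118286133), 21.999849319458008)
white tray 3135 ((499.2443542480469, 19.40894317626953), (78.62393951416016, 79.72430419921875), 21.65639305114746)
27.4167 [458.25600672  20.08300493 173.03481458] 1.9620090127496495
top 2090 [28.1 29.6 30.9] ((444.3397521972656, 176.58340454101562), (40.08222961425781, 52.46792984008789), 2.6575422286987305)
white tray 2329 ((445.4661865234375, 176.9498291015625), (71.02726745605469, 79.35431671142578), 3.630270481109619)
[599.2 343.8] [183.1 241.4] 4.1
[519.8  78.9] [297.7 320.5] 89.6
[ 611.2 -336.2] [258.4 132. ] 89.6
[ 638.5 -170.7] [56.9 61.2] 62.8
[ 486.2 -146. ] [99.2 98.7] 17.3
[ 432.1 -293.2] [83.7 82.5] 89.8
[ 444.  -471.9] [ 16.9 137. ] 9.3
[426.5 377.2] [ 51.8 131. ] 4.3
```

The heatsink lies flat within 2 mm of its tray's centre, and the bystanders are in place, so I hand in.

```bash
python3 -c "
from cell import *
print(job_done())"
```

```text
the job is handed in; nothing more can be done
None
```

The job is handed in; no verdict came back. By camera, the heatsink (after a stop on the mat), tin and carton each lie within about 2 mm of the centre of their own tray, and the cutters, tape and pen were not disturbed.

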